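# Sweep the mortar chips off the tablet and gather them in the tray's lip corner

### The arm

A 6-joint arm with a two-finger parallel gripper is mounted at the origin on the work surface. World frame = base frame: x ahead of the robot, y to its left, z up, the work surface at z = 0. Lengths are in m, angles in degrees, forces in N, time in s.
With the tool pointing down it reaches from about 0.25 to 0.725 m from the base axis. Payload 9.7 kg.
Tool frame: the origin (TCP) lies at the very end of the fingers, on their centre line; the grasp point (between the pads) lies tcp_to_grasp behind it (tcp_to_grasp is the distance from the TCP to the grasp point, in m); z points along the fingers, y is the direction in which the jaws open and shut (so a half turn about z gives the same grasp; the last joint's range is limited). The gripper opens to 85 mm and grips with 20 to 120 N. Pads are 22 mm wide; open, the fingers measure 114 mm over their backs; the gripper's body (76 mm by 85 mm) begins 54 mm behind the grasp point. The pads swing forward as they close: fully open they stand 13 mm farther back than shut.
Start: joints at [0, 4.979, 10.078, 95.1, 0, 90], TCP at [0.55, -0, 0.231] pointing down, gripper open.
Joint ranges: [-179.16, 179.16], [-48.56, 103.87], [-65.8, 70.77], [-126.05, 130.52], [-82.76, 87.17], [-180, 180]. Speed limits (degrees/s): [127.2, 127.2, 147.25, 180, 180, 180].

### API

Orientations are given as [roll, pitch, yaw] about the fixed x, y, z axes, in that order (R = Rz(yaw) Ry(pitch) Rx(roll)).
In Python, from workcell import * gives the robot as it stands. The module is installed in compiled form; this text tells all that it offers.
- The arm moves only by the shell command python3 -m pendant 'ROWS' [FORCE]. ROWS is JSON, a list of rows, each a list of 3 entries, a list of its own where there are three numbers: the opening in per cent of the stroke, from 0 (shut) to 100 (fully open), then the shift along the world's x, y, z in mm, then the turn, a rotation vector about the world's x, y, z in degrees. A call has 1 to 20 rows; each row is the pose to reach, as a shift and turn from the pose measured when the call began; what a row does not reach only later rows make up. A row lasts 1/8 s, in which the tool goes at most 62.5 mm and 10.7 degrees, less where a joint would pass 70% of its speed; a pose out of reach is approached as far as the arm can. A call with a gripper value outside its range is refused whole. The fingers move at their own pace and stop on an object; FORCE is the grip in N (left out, the last holds). Time passes only in rows, so rows that repeat a pose let the fingers close. It gives the time, the measured TCP pose, the force and the opening at its end, in the units of the state.
- get_obs(): the state, without advancing time (a new reading comes with each control period).
- camera(name): name is "scene" or "side" or "wrist"; returns a dict with "img" (480x640x3 uint8, red, green, blue), "fx", "fy", "cx", "cy" (pixels), "k1" (the pictures are not rectified: a ray, as slopes to the right and down, at radius r is drawn at 1 + k1 r^2 times it, then the intrinsics apply), "cam_to_world" (4x4, takes a point from camera to world coordinates); the wrist camera has in their place "T_tool_cam" (4x4, takes a point from camera to tool coordinates, whose origin is the TCP and whose axes are the flange's). Camera axes: x right, y down, z forward; pixel columns grow to the right and rows downward; lengths in m; the calibration is good to about 2 mm. A picture is of the moment at which its call begins: read the wrist's pose just before it. There is no depth.
- job_done(): hands the job in, once; it reports no verdict.
Trained networks look in a picture, given as the dict that the camera call returned (one of the last four; its "shot" number tells which), for a name from the list of things; names that differ only in an ending like _2 or _b are one class to them, and where a whole thing is asked for, a point or a joint stands for the part that bears it (a point fixed in the world has none). Each returns a list of dicts, best first, with "confidence" (0 to 1); they miss things now and then, are a little off and sometimes report something else, mostly with a low value. They report only what shows in the picture. A call takes as long as a camera call. They do not tell look-alikes from the thing itself.
- regions_of(picture, label): "region" (480x640 bool, what is visible of it).
- pinpoint(picture, label): "position" ([x, y, z] in m, in world coordinates, good to about 4 mm: a listed point, or the origin of a listed thing).
The state is a dict: "time": time; "q": joint angles; "qd": joint speeds; "joint_efforts": joint torques, N m; "ee_pos": TCP position; "tcp_rot": TCP orientation; "wrist_force": force on the tool from outside, world axes, zero at the start; "torque": the same for the moment, N m; "opening": finger opening in m.
Only numpy, scipy, OpenCV 4.12 (cv2) and the standard library are available. Lean on these libraries where they do the work, as an engineer would, in place of code of your own. Each camera call takes 0.05 s, during which the arm holds its last target. There are 200 camera calls.

### The job

With the scraper block, sweep the four loose mortar chips off the face of the stone tablet into the tray that stands against its edge (no touching the chips with the gripper while they are outside the tray), then put the block down flat, on the tablet or the bench. Then take the tray by its rim, lift it clear of the bench and the tablet, and tip it until all four chips have slid down and lie bunched in the corner with the pouring lip, not strung out along a side. Finish while still holding it up there, motionless and clearly tilted with the lip corner lowest, ready for the chips to be picked out with tweezers, and leave everything else where it is.

Things in the scene. Friction and masses are not known exactly. Their poses are not given: they have to be found in the camera images.
- tablet: dark slate tablet lying flat and fixed on the bench, 210 mm (its x) by 240 mm (its y), 45 mm thick; origin at the centre of its underside, so its face is 45 mm up. The chips and the loupe lie on its face. The tray stands against its -y edge.
- tray: loose grey plastic tray, 0.2 kg, 190 (its x) by 136 (y) mm over the rim, 40 high; origin: centre of its underside, axes nearly parallel to the tablet's. Inside 174 x 120, floor 4 thick. Rim: straight band 9 wide, 16 deep, to grip from above. Its +y side is 2 to 5 mm from the tablet's -y edge, rim 5 below the face. Only its +x, -y corner has a pouring lip, a spout sticking out 16 mm each way.
- tray_lip_corner (a point): point in the tray, on its inner floor in the corner under the pouring lip: (87, -60, 4) mm in the tray's frame
- tray_near_rim (a point): middle of the rim band of the tray's short side away from the lip (-x side): (-90.5, 0, 32) mm in the tray's frame, half-way up the 16 mm deep band; the band runs along the tray's y
- block: scraper block: origin at the centre of its felt underside, long side along its x, z up
- block_grip (a point): where to grip the scraper block, beech with a felt sole, 0.12 kg: base 130 mm (x) by 40 (y), 13 high; on it a grip ridge 112 long, 24 wide (y), reaching 52 up. This point is the middle of the ridge, 34 mm above the underside. It stands on its sole on the bench, left or right of tablet and tray.
- chip0_c (a point): centre of a loose chip of old mortar, about 24 x 18 x 13 mm, 11 g, lying on the tablet's face. It begins to slide on a smooth surface tilted about 13 to 19 degrees
- chip0: the same chip, centre of its underside
- chip1_c (a point): centre of another mortar chip, about 22 x 19 x 12 mm, 11 g
- chip1: the same chip, centre of its underside
- chip2_c (a point): centre of another mortar chip, about 25 x 17 x 13 mm, 11 g
- chip2: the same chip, centre of its underside
- chip3_c (a point): centre of another mortar chip, about 21 x 19 x 14 mm, 11 g
- chip3: the same chip, centre of its underside
- table: the bench with a red lacquer top at height 0
- loupe_c (a point): centre of a black loupe, 34 mm across and 38 mm tall, standing on the tablet's face near its +x edge, not to be disturbed
- hammer_grip (a point): point on the handle of a stonemason's hammer, 210 mm long, lying on the bench on the side where the block is not; not to be disturbed
- chisel_c (a point): stone chisel, 150 mm long, lying on the bench to the far right; not to be disturbed
- brush_grip (a point): handle of a flat brush, 150 mm long, lying on the bench near the robot on the right; not to be disturbed
- jar_c (a point): centre of a closed jar, 64 mm across, 85 mm tall, beyond the tablet on the left; not to be disturbed
- weight_c (a point): centre of a brass weight, 42 mm across, 50 mm tall, near the robot on the left; not to be disturbed
Not all that is in view belongs to the job. Leave any pink look-alike of the block alone.

How it is judged:
By the outcome, as a careful person would: the job done as asked, in the order asked, and still so for the second after the job is handed in, while the arm keeps its last pose, push and grip.
It also fails if it takes over 72 s, if anything falls off the work surface, if the arm or the gripper's body presses on something with over 40 N, if the wrist force passes 120 N, or if a joint passes its speed limit or range.

## Working session

There is one attempt and no reset: what is moved stays moved. The work goes in short steps, Python scripts to look and compute and a shell command to move; the robot and the scene stay as the last step left them, time stands still between calls to the robot, and variables do not carry over. Pictures are saved under pics/ and viewed, about 8 in all and at most 12, crops included, and the job is handed in when it is done.

```bash
mkdir -p pics
python3 - <<'E'
from workcell import *
import cv2,numpy as np
o=get_obs(); print({k:np.round(v,3).tolist() for k,v in o.items()})
ps={n:camera(n) for n in("scene","side")}
for n,p in ps.items():
    cv2.imwrite(f"pics/{n}0.png",p["img"][:,:,::-1]); print(n,p["shot"],np.round(p["cam_to_world"],3).tolist())
for l in "tablet tray tray_lip_corner tray_near_rim block block_grip chip0_c loupe_c hammer_grip jar_c weight_c brush_grip chisel_c".split():
    for n,p in ps.items():
        print(l,n,[(np.round(d["position"],4).tolist(),round(d["confidence"],2)) for d in pinpoint(p,l)[:5]])
E
```

```text
{'time': 0.0, 'q': [-0.001, 5.01, 10.034, 95.1, -0.001, 90.002], 'qd': [-0.007, -0.017, 0.065, -0.024, 0.004, 0.004], 'joint_efforts': [0.001, -52.039, 46.48, 0.016, 0.0, -0.0], 'ee_pos': [0.55, -0.0, 0.231], 'tcp_rot': [-179.924, 0.001, 89.998], 'wrist_force': [-0.509, -0.094, -1.556], 'torque': [0.02, 0.012, 0.006], 'opening': 0.085}
scene 1 [[-0.826, 0.389, -0.407, 1.015], [0.563, 0.596, -0.572, 0.696], [0.02, -0.702, -0.712, 0.953], [0.0, 0.0, 0.0, 1.0]]
side 2 [[0.84, -0.288, 0.46, -0.141], [-0.542, -0.405, 0.737, -1.034], [-0.026, -0.868, -0.496, 0.777], [0.0, 0.0, 0.0, 1.0]]
tablet scene [([0.5708, 0.1573, 0.0412], 0.71), ([0.5517, 0.13, -0.0013], 0.69)]
tablet side [([0.555, 0.1314, -0.0021], 0.73), ([0.6273, 0.1873, 0.0627], 0.19)]
tray scene [([0.5646, -0.0639, -0.0005], 0.8), ([0.477, -0.3606, 0.0328], 0.51)]
tray side [([0.4744, -0.0756, 0.0321], 0.69), ([0.566, -0.0641, 0.0], 0.62), ([0.4977, 0.1548, 0.0508], 0.55)]
tray_lip_corner scene [([0.6567, -0.1141, 0.0009], 0.56)]
tray_lip_corner side [([0.6565, -0.1174, 0.0023], 0.97)]
tray_near_rim scene []
tray_near_rim side 
[... 605 characters left out ...]
r_grip scene [([0.4991, 0.363, 0.0127], 0.81)]
hammer_grip side [([0.5013, 0.366, 0.0132], 0.83), ([0.4734, -0.0723, 0.0302], 0.25)]
jar_c scene [([0.4969, 0.0993, 0.0485], 0.71), ([0.6929, 0.3138, 0.0377], 0.68), ([0.5536, 0.0829, 0.0442], 0.42)]
jar_c side [([0.6905, 0.3192, 0.0417], 0.96), ([0.4735, -0.3571, 0.0021], 0.44)]
weight_c scene [([0.32, 0.2356, 0.0184], 0.69), ([0.5522, 0.1307, -0.0005], 0.35)]
weight_c side [([0.3203, 0.2348, 0.0239], 0.71), ([0.3775, -0.0018, -0.0025], 0.19)]
brush_grip scene [([0.3417, -0.2399, 0.0131], 0.75)]
brush_grip side [([0.3389, -0.2376, 0.009], 0.8)]
chisel_c scene [([0.6636, -0.3515, 0.0059], 0.82)]
chisel_c side [([0.6645, -0.3537, 0.0049], 0.77)]
```

View pics/scene0.png

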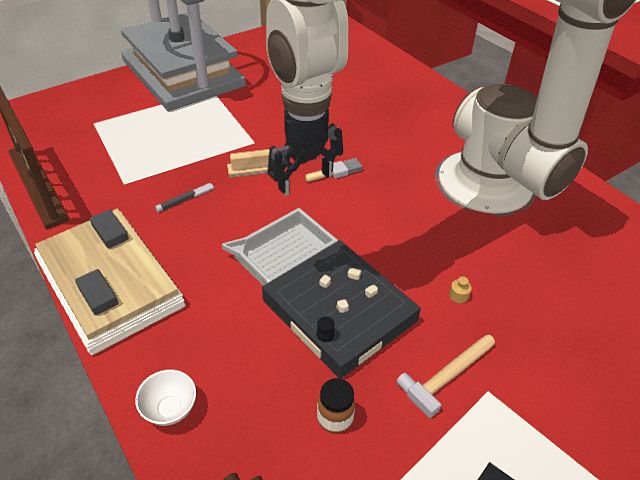

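View pics/side0.png

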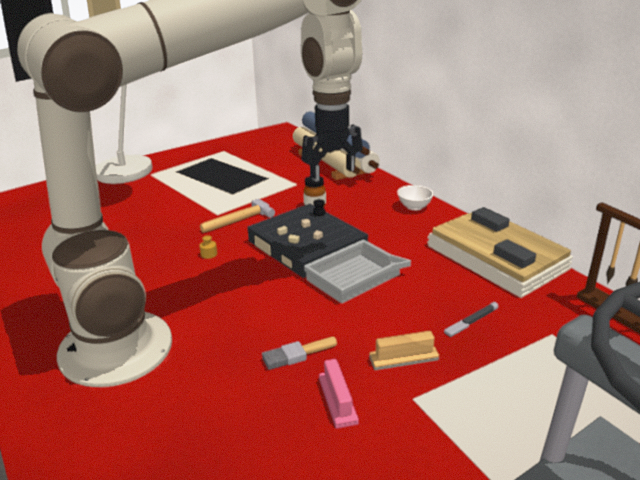

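Scene: tablet with four chips at about (325,281), (354,273), (371,291), (343,306), tray at (285,245) with the lip at (228,245), and the loupe at (325,328). Side: the beech block is at (405,350) and the pink look-alike at (338,392). Next I'll fit the poses by silhouette.

```bash
cat > h.py <<'E'
from workcell import *
import cv2,numpy as np
from scipy.optimize import minimize
from scipy.spatial.transform import Rotation as R
def T_of(p,obs=None):
    if "cam_to_world" in p: return np.array(p["cam_to_world"])
    T=np.eye(4);T[:3,:3]=R.from_euler("xyz",obs["tcp_rot"],degrees=True).as_matrix();T[:3,3]=obs["ee_pos"]
    return T@np.array(p["T_tool_cam"])
def proj(p,T,X):
    c=(np.asarray(X)-T[:3,3])@T[:3,:3]; s=c[:,:2]/c[:,2:]; s=s*(1+p["k1"]*(s**2).sum(1,keepdims=True))
    return s*[p["fx"],p["fy"]]+[p["cx"],p["cy"]]
def ray(p,T,uv,z):
    s0=(np.asarray(uv,float)-[p["cx"],p["cy"]])/[p["fx"],p["fy"]]; s=s0.copy()
    for _ in range(10): s=s0/(1+p["k1"]*(s**2).sum(1,keepdims=True))
    d=np.c_[s,np.ones(len(s))]@T[:3,:3].T
    return T[:3,3]+d*((z-T[2,3])/d[:,2])[:,None]
def box(x,y,z0,z1): return np.array([[a,b,c] for a in(-x,x) for b in(-y,y) for c in(z0,z1)])/1000
def hull(m):
    out=np.zeros(m.shape,np.uint8); k,l,st,_=cv2.connectedComponentsWithStats(m.astype(np.uint8))
    m=l==1+np.argmax(st[1:,4])
    cv2.fillConvexPoly(out,cv2.convexHull(np.argwhere(m)[:,::-1].astype(np.int32)),1); return out>0
def fit(views,X,x0):
    """views: (pic,T,mask); X model points; x0 = x,y(m),yaw(deg)"""
    hs=[hull(m) for *_,m in views]
    def cost(v):
        P=X@R.from_euler("z",v[2],degrees=True).as_matrix().T+[v[0]/1000,v[1]/1000,0]; c=0
        for (p,T,_),h in zip(views,hs):
            o=np.zeros(h.shape,np.uint8); cv2.fillConvexPoly(o,cv2.convexHull(np.round(proj(p,T,P)*16).astype(np.int32)),1,shift=4)
            o=o>0; c+=1-(o&h).sum()/(o|h).sum()
        return c/len(hs)
    v=np.array([x0[0]*1000,x0[1]*1000,x0[2]],float)
    S=np.vstack([v,v+[12,0,0],v+[0,12,0],v+[0,0,8]])
    r=minimize(cost,v,method="Nelder-Mead",options=dict(initial_simplex=S,xatol=.05,fatol=1e-5)); return np.round(r.x,1),round(r.fun,3)
TAB=box(105,120,0,45)
BLK=np.vstack([box(65,20,0,13),box(56,12,13,52)])
TRAY=np.vstack([box(95,68,24,40),[[.111,-.084,.04]]])
E
python3 - <<'E'
from h import *
sc,si=camera("scene"),camera("side")
V=lambda l,ps,i=0:[(p,T_of(p),regions_of(p,l)[i]["region"]) for p in ps]
print("tablet both",fit(V("tablet",[sc,si]),TAB,[.553,.131,5]))
for p in(sc,si): print("tablet",fit(V("tablet",[p]),TAB,[.553,.131,5]))
try: print("tray",fit(V("tray",[si]),TRAY,[.565,-.064,5]))
except Exception as e: print(e)
hsv=cv2.cvtColor(si["img"],cv2.COLOR_RGB2HSV)
m=((hsv[...,0]>11)&(hsv[...,0]<28)&(hsv[...,1]>70)&(hsv[...,2]>90)); w=np.zeros_like(m);w[325:375,360:445]=1;m&=w
print("blk px",m.sum())
for y in(0,20,-20,40): print("block",fit([(si,T_of(si),m)],BLK,[.474,-.357,y]))
for p,n,w in((sc,"scene",(255,320,300,400)),(si,"side",(210,250,265,325))):
    im=p["img"].astype(int); m=np.zeros((480,640),np.uint8); a,b,c,d=w
    g=im[a:b,c:d]; m[a:b,c:d]=(g.min(2)>120)
    k,l,st,ce=cv2.connectedComponentsWithStats(m)
    for i in range(1,k):
        if st[i,4]>15: print(n,"chip",st[i].tolist(),np.round(ray(p,T_of(p),[ce[i]],.0515)[0],4))
E
```

```text
tablet both (array([553. , 130.8,   6.2]), np.float64(0.047))
tablet (array([552.2, 129.9,   5.6]), np.float64(0.012))
tablet (array([552.4, 138.7,   6.4]), np.float64(0.067))
tray (array([552.2, -80.9,  10.5]), np.float64(0.135))
blk px 1717
block (array([ 471.9, -359.4,  -16.7]), np.float64(0.12))
block (array([ 471.3, -359.7,  -16.7]), np.float64(0.123))
block (array([ 472.2, -357.2,  -18.5]), np.float64(0.125))
block (array([ 472.1, -357.7,  -18.6]), np.float64(0.125))
scene chip [300, 255, 14, 9, 66] [0.5568 0.0097 0.0515]
scene chip [348, 268, 13, 11, 115] [0.4964 0.1001 0.0515]
scene chip [319, 275, 12, 12, 91] [0.5578 0.0837 0.0515]
scene chip [365, 285, 13, 12, 105] [0.4954 0.1551 0.0515]
scene chip [337, 299, 12, 13, 118] [0.5647 0.1542 0.0515]
side chip [265, 210, 9, 7, 46] [0.5161 0.2593 0.0515]
side chip [302, 219, 8, 8, 42] [0.5659 0.1544 0.0515]
side chip [278, 226, 9, 8, 47] [0.4954 0.1546 0.0515]
side chip [314, 231, 8, 7, 40] [0.5579 0.0829 0.0515]
side chip [289, 235, 10, 6, 40] [0.499  0.1035 0.0515]
```

```bash
python3 -c "
import workcell as w
print([ (k,getattr(w,k)) for k in dir(w) if not k.startswith('_') and not callable(getattr(w,k))])"
python3 -m pendant '[[100,[-20,-60,0],[0,0,10]],[100,[-40,-120,0],[0,0,20]],[100,[-60,-180,0],[0,0,30]],[100,[-70,-240,-10],[0,0,40]],[100,[-78,-300,-20],[0,0,50]],[100,[-78,-340,-40],[0,0,60]],[100,[-78,-358,-60],[0,0,70]],[100,[-78,-358,-60],[0,0,72.5]],[100,[-78,-358,-60],[0,0,72.5]]]'
python3 - <<'E'
from h import *
o=get_obs(); print(np.round(o["q"],1),np.round(o["ee_pos"],4),np.round(o["tcp_rot"],2))
p=camera("wrist");T=T_of(p,o);cv2.imwrite("pics/w1.png",p["img"][:,:,::-1])
print([(np.round(d["position"],4),round(d["confidence"],2)) for d in pinpoint(p,"block_grip")[:3]])
print([(np.round(d["position"],4),round(d["confidence"],2)) for d in pinpoint(p,"block")[:3]])
r=regions_of(p,"block")
for d in r[:2]: print(d["confidence"],d["region"].sum(),fit([(p,T,d["region"])],BLK,[.472,-.358,-17]))
E
```

```text
[('tcp_to_grasp', 0.0187)]
time: 2.88
ee_pos: [0.4718, -0.3582, 0.1709]
tcp_rot: [180.0, -0.0, 162.4]
wrist_force: [0.4, -0.4, -0.6]
opening: 0.0852
[-37.2  10.    9.   89.    0.  -19.6] [ 0.4718 -0.3582  0.1709] [ 1.7999e+02 -3.0000e-02  1.6244e+02]
[(array([ 0.4694, -0.3582,  0.0376]), 0.84)]
[(array([ 0.4714, -0.3569, -0.0012]), 0.96)]
0.62 8887 (array([ 470.3, -358.7,  -21.9]), np.float64(0.03))
0.56 4428 (array([ 472., -358.,  -17.]), np.float64(1.0))
```

View pics/w1.png

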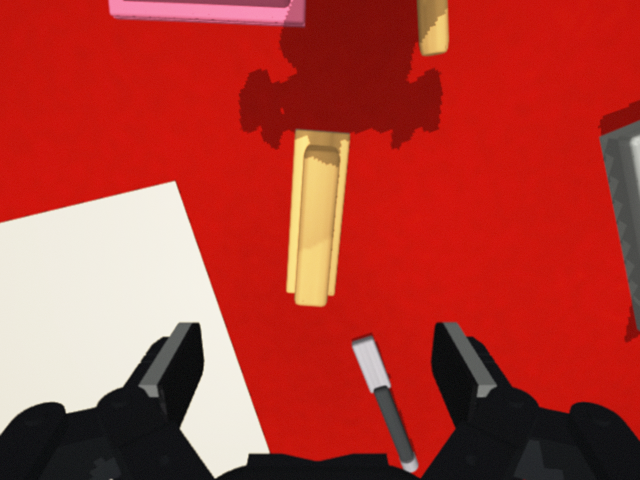

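```bash
python3 -m pendant '[[100,[-2,0,-50],[0,0,-4.3]],[100,[-2,0,-100],[0,0,-4.3]],[80,[-2,0,-140],[0,0,-4.3]],[60,[-2,0,-151],[0,0,-4.3]],[0,[-2,0,-151],[0,0,-4.3]],[0,[-2,0,-151],[0,0,-4.3]],[0,[-2,0,-151],[0,0,-4.3]],[0,[-2,0,-151],[0,0,-4.3]],[0,[-2,0,-151],[0,0,-4.3]],[0,[-2,0,-151],[0,0,-4.3]],[0,[-2,0,-151],[0,0,-4.3]],[0,[-2,0,-151],[0,0,-4.3]]]' 60
```

```text
time: 4.58
ee_pos: [0.4713, -0.3584, 0.0229]
tcp_rot: [-179.9, 0.2, 158.2]
wrist_force: [-1.0, 0.4, 7.3]
opening: 0.0226
```

```bash
python3 -m pendant '[[0,[0,0,40],[0,0,0]],[0,[0,0,90],[0,0,0]],[0,[5,40,130],[0,0,3]],[0,[10,100,130],[0,0,6]],[0,[15,160,130],[0,0,9]],[0,[20,220,130],[0,0,12]],[0,[25,280,130],[0,0,15]],[0,[30,340,130],[0,0,18]],[0,[35,400,130],[0,0,21]],[0,[40,460,130],[0,0,24]],[0,[46,520,130],[0,0,27]],[0,[50,555,110],[0,0,27.6]],[0,[52,567,90],[0,0,27.6]],[0,[52,567,90],[0,0,27.6]]]'
python3 - <<'E'
from h import *
o=get_obs(); print(np.round(o["q"],1),np.round(o["ee_pos"],4),np.round(o["tcp_rot"],2),np.round(o["wrist_force"],1))
p=camera("wrist");T=T_of(p,o)
s=camera("scene");
img=np.hstack([p["img"],cv2.resize(s["img"][180:420,200:520],(640,480))]);cv2.imwrite("pics/w2.png",cv2.resize(img,(800,300))[:,:,::-1])
g=cv2.cvtColor(p["img"],cv2.COLOR_RGB2HSV)
for l in("chip0_c","loupe_c","tablet"):
  print(l,[(np.round(d["position"],4).tolist(),round(d["confidence"],2)) for d in pinpoint(p,l)[:6]])
r=regions_of(p,"block"); print(len(r))
if r: print(r[0]["confidence"],[np.round(v,4) for v in ()])
E
```

```text
time: 6.32
ee_pos: [0.5223, 0.2083, 0.1112]
tcp_rot: [-179.9, 0.1, -174.2]
wrist_force: [0.3, -0.1, 0.2]
opening: 0.0231
[21.8  5.9 -2.2 81.9 -0.1 16. ] [0.5223 0.2083 0.1112] [-1.7988e+02  6.0000e-02 -1.7418e+02] [ 0.3 -0.1  0.2]
chip0_c [([0.4956, 0.1023, 0.0496], 0.72), ([0.5629, 0.1577, 0.0533], 0.44)]
loupe_c [([0.6282, 0.181, 0.0643], 0.52)]
tablet [([0.5509, 0.1298, -0.0026], 0.85)]
1
0.9 []
```

View pics/w2.png

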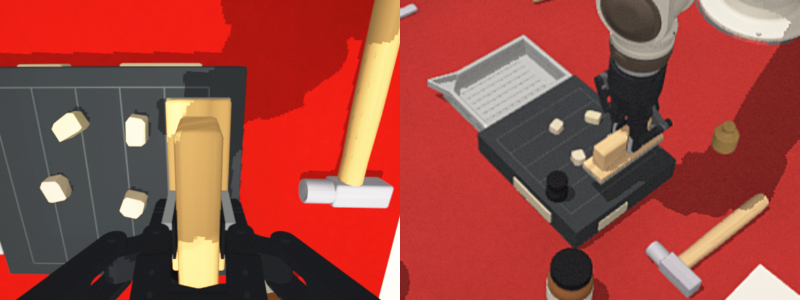

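The block is held level just past the chips (+y side), clear of the loupe. Now I'll lower it gently.

```bash
python3 -m pendant '[[0,[0,0,-25],[0,0,0]],[0,[0,0,-36],[0,0,0]],[0,[0,0,-41],[0,0,0]],[0,[0,0,-42],[0,0,0]]]'; python3 -m pendant '[[0,[0,0,-1],[0,0,0]],[0,[0,0,-2],[0,0,0]],[0,[0,0,-2],[0,0,0]]]'
```

```text
time: 7.12
ee_pos: [0.5239, 0.2076, 0.0722]
tcp_rot: [-180.0, 0.3, -174.3]
wrist_force: [-0.7, -0.3, -0.5]
opening: 0.0231
time: 7.5
ee_pos: [0.5239, 0.2077, 0.0704]
tcp_rot: [-180.0, 0.3, -174.3]
wrist_force: [0.7, 0.2, -1.5]
opening: 0.023
```

```bash
python3 -m pendant '[[0,[0,0,-1],[0,0,0]],[0,[0,0,-2],[0,0,0]],[0,[0,0,-2],[0,0,0]]]';python3 -m pendant '[[0,[0,0,-1],[0,0,0]],[0,[0,0,-1.5],[0,0,0]],[0,[0,0,-1.5],[0,0,0]]]'
```

```text
time: 7.88
ee_pos: [0.5238, 0.2077, 0.0682]
tcp_rot: [-180.0, 0.3, -174.3]
wrist_force: [-0.1, 0.7, -1.5]
opening: 0.0229
time: 8.25
ee_pos: [0.524, 0.2077, 0.0679]
tcp_rot: [-180.0, 0.4, -174.3]
wrist_force: [-3.9, -1.2, 7.2]
opening: 0.0229
```

```bash
python3 -m pendant '[[0,[0.5,-5,0],[0,0,0]],[0,[1.5,-15,0],[0,0,0]],[0,[2.5,-25,0],[0,0,0]],[0,[3.5,-35,0],[0,0,0]],[0,[4.5,-45,0],[0,0,0]],[0,[5.5,-55,0],[0,0,0]],[0,[6.5,-65,0],[0,0,0]],[0,[7.5,-75,0],[0,0,0]],[0,[8.5,-85,0],[0,0,0]],[0,[9.5,-95,0],[0,0,0]],[0,[10.5,-105,0],[0,0,0]],[0,[11.5,-115,0],[0,0,0]],[0,[12.5,-125,0],[0,0,0]],[0,[13.5,-135,0],[0,0,0]],[0,[14,-140,0],[0,0,0]]]'
python3 - <<'E'
from h import *
o=get_obs()
p=camera("wrist");s=camera("side")
img=np.hstack([p["img"],cv2.resize(s["img"][170:330,220:434],(640,480))]);cv2.imwrite("pics/w3.png",cv2.resize(img,(800,300))[:,:,::-1])
E
```

```text
time: 10.12
ee_pos: [0.5381, 0.067, 0.0679]
tcp_rot: [-180.0, 0.4, -174.3]
wrist_force: [-0.7, 1.7, 4.1]
opening: 0.0233
```

View pics/w3.png

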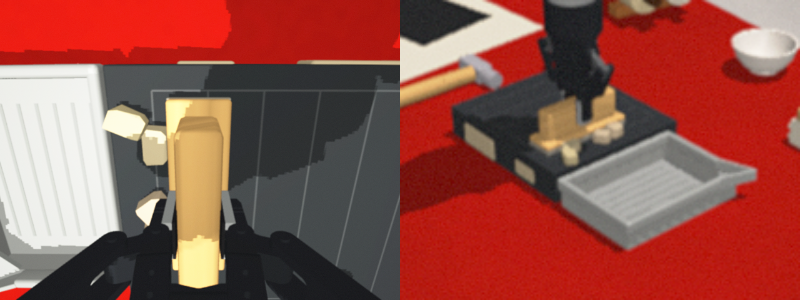

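All chips are ahead of the block in front of the tray, two of them one behind the other. I'll push on over the rim.

```bash
python3 -m pendant '[[0,[0.6,-6,0],[0,0,0]],[0,[1.2,-12,0],[0,0,0]],[0,[1.8,-18,0],[0,0,0]],[0,[2.4,-24,0],[0,0,0]],[0,[3,-30,0],[0,0,0]],[0,[3.6,-36,0],[0,0,0]],[0,[4.2,-42,0],[0,0,0]],[0,[4.8,-48,0],[0,0,0]],[0,[5.4,-54,0],[0,0,0]],[0,[6,-60,0],[0,0,0]],[0,[6.6,-66,0],[0,0,0]],[0,[6.8,-68,0],[0,0,0]],[0,[6.8,-68,0],[0,0,0]]]'
python3 - <<'E'
from h import *
o=get_obs()
p=camera("wrist");s=camera("side")
img=np.hstack([p["img"],cv2.resize(s["img"][170:330,220:434],(640,480))]);cv2.imwrite("pics/w4.png",cv2.resize(img,(800,300))[:,:,::-1])
E
```

```text
time: 11.85
ee_pos: [0.545, -0.0016, 0.068]
tcp_rot: [-179.9, 0.4, -174.4]
wrist_force: [-0.4, -1.6, 4.0]
opening: 0.0227
```

View pics/w4.png

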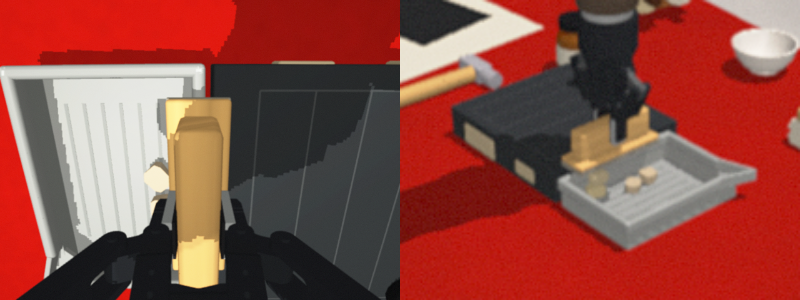

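```bash
python3 -m pendant '[[0,[-1,10,2],[0,0,0]],[0,[-3,30,2],[0,0,0]],[0,[-5,50,2],[0,0,0]],[0,[-7,70,2],[0,0,0]],[0,[-8,80,2],[0,0,0]],[0,[-8,80,2],[0,0,0]]]'
python3 - <<'E'
from h import *
o=get_obs()
p=camera("wrist");s=camera("side");c=camera("scene")
img=np.hstack([cv2.resize(p["img"],(400,300)),cv2.resize(s["img"][200:310,300:420],(400,300))]);cv2.imwrite("pics/w5.png",img[:,:,::-1])
for q in(p,s,c):
  print([(np.round(d["position"],4).tolist(),round(d["confidence"],2)) for d in pinpoint(q,"chip0_c")[:6]])
E
```

```text
time: 12.7
ee_pos: [0.5369, 0.0794, 0.0699]
tcp_rot: [-179.9, 0.4, -174.3]
wrist_force: [-0.1, -0.0, -1.3]
opening: 0.023
[([0.5087, -0.0173, 0.0126], 0.74)]
[([0.5086, -0.0233, 0.0152], 0.62), ([0.5527, -0.0312, 0.0148], 0.62)]
[([0.3819, -0.0003, 0.0012], 0.18)]
```

View pics/w5.png

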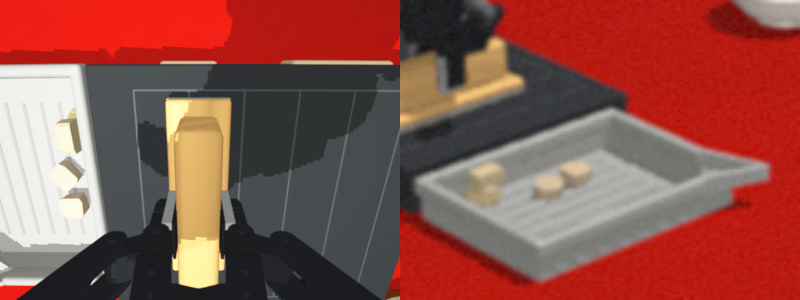

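All four chips are in the tray: two at its left end at (485,183), two at (548,186) and (577,172). I'll set the block down farther back on the tablet.

```bash
python3 -m pendant '[[0,[-1,15,0],[0,0,0]],[0,[-3,35,0],[0,0,0]],[0,[-6,60,0],[0,0,0]],[0,[-6,60,-2],[0,0,0]],[0,[-6,60,-3],[0,0,0]],[0,[-6,60,-3],[0,0,0]]]'
python3 -m pendant '[[30,[0,0,0],[0,0,0]],[60,[0,0,0],[0,0,0]],[100,[0,0,0],[0,0,0]],[100,[0,0,0],[0,0,0]],[100,[0,0,0],[0,0,0]],[100,[0,0,0],[0,0,0]],[100,[0,0,20],[0,0,0]],[100,[0,0,60],[0,0,0]],[100,[0,0,110],[0,0,0]],[100,[-10,-50,150],[0,0,-10]],[100,[-30,-110,150],[0,0,-20]],[100,[-50,-160,150],[0,0,-30]],[100,[-50,-200,150],[0,0,-40]],[100,[-50,-205,150],[0,0,-50]],[100,[-50,-205,150],[0,0,-60]],[100,[-50,-205,150],[0,0,-70]],[100,[-50,-205,150],[0,0,-80]],[100,[-50,-205,150],[0,0,-90]],[100,[-50,-205,150],[0,0,-90]]]'
python3 - <<'E'
from h import *
o=get_obs(); print(np.round(o["q"],1),np.round(o["ee_pos"],4),np.round(o["tcp_rot"],2))
p=camera("wrist");T=T_of(p,o);s=camera("side");c=camera("scene")
img=np.hstack([cv2.resize(p["img"],(400,300)),cv2.resize(c["img"][180:360,220:460],(400,300))]);cv2.imwrite("pics/w6.png",img[:,:,::-1])
for l in("tray","tray_near_rim","tray_lip_corner","chip0_c","block","tablet"):
  for n,q in(("w",p),("s",s),("c",c)): print(l,n,[(np.round(d["position"],4).tolist(),round(d["confidence"],2)) for d in pinpoint(q,l)[:4]])
for q,t in((p,T),(s,T_of(s))):
  r=regions_of(q,"tray")
  if r: print(r[0]["region"].sum(),fit([(q,t,r[0]["region"])],TRAY,[.565,-.064,5]))
E
```

```text
time: 13.75
ee_pos: [0.5313, 0.1388, 0.0679]
tcp_rot: [-179.9, 0.5, -174.4]
wrist_force: [-1.2, 2.3, 5.7]
opening: 0.0232
time: 16.12
ee_pos: [0.4813, -0.0662, 0.2179]
tcp_rot: [-179.9, 0.5, 95.7]
wrist_force: [0.6, -0.5, -0.3]
opening: 0.0854
[-7.6 -4.1 -0.6 93.5 -0.5 76.7] [ 0.4813 -0.0662  0.2179] [-179.94    0.46   95.71]
tray w [([0.5619, -0.0622, 0.0013], 0.83)]
tray s [([0.565, -0.0618, -0.001], 0.71), ([0.3786, 0.0, -0.0019], 0.51), ([0.6575, -0.1126, 0.0028], 0.31)]
tray c []
tray_near_rim w [([0.4698, -0.0708, 0.0288], 0.85), ([0.652, -0.1143, 0.0057], 0.71)]
tray_near_rim s [([0.471, -0.0755, 0.0319], 0.68)]
tray_near_rim c [([0.4712, -0.0748, 0.0303], 0.73), ([0.5111, -0.0185, 0.0309], 0.69)]
tray_lip_corner w []
tray_lip_corner s [([0.6546, -0.115, 0.0017], 0.89), ([0.5797, -0.0308, 0.0079], 0.2)]
tray_lip_corner c [([0.6586, -0.1126, 0.0043], 0.58)]
chip0_c w [([0.5068, -0.018, 0.0112], 0.5)]
chip0_c s [([0.5067, -0.0203, 0.0158], 0.62)]
chip0_c c [([0.5891, -0.0295, 0.0159], 0.7)]
block w []
block s [([0.301, -0.3802, -0.0016], 0.81), ([0.5348, 0.1441, 0.0457], 0.63)]
block c [([0.2987, -0.3799, 0.001], 0.71)]
tablet w []
tablet s [([0.5568, 0.1306, -0.0016], 0.88)]
tablet c [([0.5568, 0.1348, 0.0029], 0.75), ([0.3421, -0.2395, 0.0094], 0.53)]
35482 (array([560.8, -62.6,   6.3]), np.float64(0.028))
1030 (array([565., -64.,   5.]), np.float64(1.0))
```

View pics/w6.png

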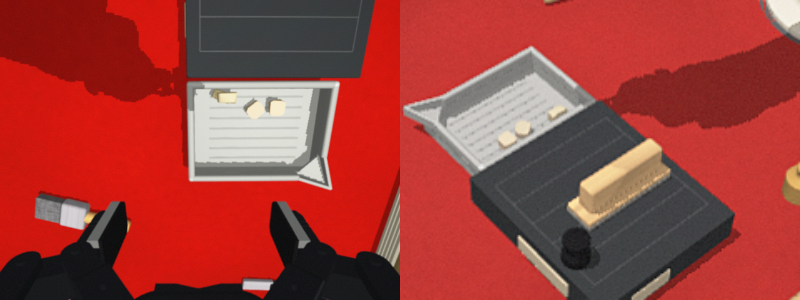

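Side-by-side: wrist view shows all four chips in the tray (two near (225,95), (255,108), (277,107)), and the block lies flat on the tablet. The rim fit (470.8, −72.5) agrees with the networks, so I'll grip it.

```bash
python3 -m pendant '[[70,[-10,-7,-50],[0,0,0]],[60,[-10,-7,-100],[0,0,0]],[60,[-10,-7,-150],[0,0,0]],[60,[-10,-7,-180],[0,0,0]],[60,[-10,-7,-196],[0,0,0]],[60,[-10,-7,-203],[0,0,0]],[60,[-10,-7,-203],[0,0,0]],[0,[-10,-7,-203],[0,0,0]],[0,[-10,-7,-203],[0,0,0]],[0,[-10,-7,-203],[0,0,0]],[0,[-10,-7,-203],[0,0,0]],[0,[-10,-7,-203],[0,0,0]],[0,[-10,-7,-203],[0,0,0]],[0,[-10,-7,-203],[0,0,0]],[0,[-10,-7,-203],[0,0,0]]]' 80
```

```text
time: 19.15
ee_pos: [0.4719, -0.0732, 0.0158]
tcp_rot: [180.0, 0.5, 95.7]
wrist_force: [-0.8, 0.7, 6.1]
opening: 0.0073
```

```bash
python3 -m pendant '[[0,[0,-1,8],[0,0,0]],[0,[0,-2,25],[0,0,0]],[0,[0,-5,50],[0,0,0]],[0,[0,-10,80],[0,0,0]],[0,[0,-20,110],[0,0,0]],[0,[0,-30,140],[0,0,0]],[0,[0,-40,170],[0,0,0]],[0,[0,-50,200],[0,0,0]],[0,[0,-60,225],[0,0,0]],[0,[0,-60,235],[0,0,0]],[0,[0,-60,235],[0,0,0]]]'
python3 -c "
from workcell import *;import numpy as np
print(np.round(get_obs()['q'],1))"
```

```text
time: 20.52
ee_pos: [0.4719, -0.1331, 0.2512]
tcp_rot: [179.9, 0.5, 95.6]
wrist_force: [0.6, -0.3, -3.4]
opening: 0.0076
[-15.5  -2.9   4.3  97.   -0.4  68.9]
```

```bash
python3 -m pendant '[[0,[0,0,0],[2.5,3.1,0]],[0,[0,0,5],[5,6.2,0]],[0,[0,0,10],[7.6,9.3,0]],[0,[0,0,10],[10,12.4,0]],[0,[0,0,15],[12.6,15.5,0]],[0,[0,0,20],[15.1,18.6,0]],[0,[0,0,25],[17.6,21.7,0]],[0,[0,0,30],[20.2,24.8,0]],[0,[0,0,30],[22.7,28,0]],[0,[0,0,30],[22.7,28,0]],[0,[0,0,30],[22.7,28,0]],[0,[0,0,30],[22.7,28,0]]]'
python3 - <<'E'
from h import *
o=get_obs(); print(np.round(o["q"],1),np.round(o["tcp_rot"],2))
p=camera("wrist");s=camera("side");c=camera("scene")
uv=proj(s,T_of(s),[o["ee_pos"]])[0].astype(int); print(uv)
a=max(0,uv[1]-60);b=max(0,uv[0]-60); cr=s["img"][a:a+150,b:b+200]
img=np.hstack([cv2.resize(p["img"],(400,300)),cv2.resize(cr,(400,300),interpolation=cv2.INTER_CUBIC)]);cv2.imwrite("pics/w7.png",img[:,:,::-1])
E
```

```text
time: 22.02
ee_pos: [0.4664, -0.1295, 0.2703]
tcp_rot: [-153.7, -23.6, 90.1]
wrist_force: [-0.2, -0.9, -2.2]
opening: 0.0075
[-21.3  29.3  36.2 130.4   9.9  60. ] [-153.69  -23.65   90.09]
[334 192]
```

View pics/w7.png

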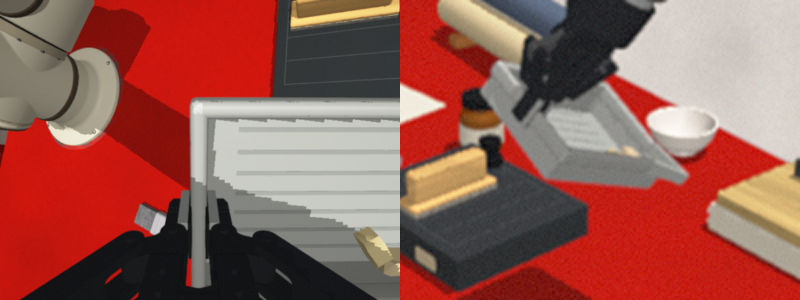

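```bash
python3 -m pendant '[[0,[0,0,0],[0,0,-8]],[0,[0,0,0],[0,0,-16]],[0,[0,0,0],[0,0,-24]],[0,[0,0,0],[0,0,-32]],[0,[0,0,0],[0,0,-40]],[0,[0,0,0],[0,0,-48]],[0,[0,0,0],[0,0,-55]],[0,[0,0,0],[0,0,-55]],[0,[0,0,0],[0,0,-55]]]'
cat > look.py <<'E'
from h import *
import sys
def look(name):
    o=get_obs(); Rt=R.from_euler("xyz",o["tcp_rot"],degrees=True).as_matrix()
    # tray frame: x=tool y, z=-tool z, y=z x x ; tilt components
    A=np.c_[Rt[:,1],np.cross(-Rt[:,2],Rt[:,1]),-Rt[:,2]]
    g=A.T@[0,0,-1]; print("q",np.round(o["q"],1),"tilt",round(np.degrees(np.arccos(-g[2])),1),"downhill az in tray",round(np.degrees(np.arctan2(g[1],g[0])),1))
    org=np.array(o["ee_pos"])-A@[-.0905,0,.0147]
    for nm,v in(("lip",[.111,-.084,.04]),("corner",[.087,-.06,.004]),("under",[.09,-.065,0])): print(nm,np.round(org+A@v,3))
    s=camera("side"); T=T_of(s)
    c=[[x,y,z] for x in(-.087,.087) for y in(-.06,.06) for z in(.0105,)]
    uv=proj(s,T,org+np.array(c)@A.T).astype(np.float32)
    # rectified top view of the plane through chip centres: 4 px/mm, +40 mm margin
    dst=np.float32([[(x*1000+120)*2,(90-y*1000)*2] for x,y,_ in c])
    H=cv2.getPerspectiveTransform(uv,dst); rect=cv2.warpPerspective(s["img"],H,(480,360),flags=cv2.INTER_CUBIC)
    m=uv.mean(0).astype(int); a,b=max(0,m[1]-60),max(0,m[0]-50)
    cr=cv2.resize(s["img"][a:a+120,b:b+106],(318,360),interpolation=cv2.INTER_CUBIC)
    cv2.imwrite(name,np.hstack([rect,cr])[:,:,::-1])
look(sys.argv[1])
E
python3 look.py pics/w8.png
```

```text
time: 23.3
ee_pos: [0.4664, -0.1295, 0.2704]
tcp_rot: [-153.7, -23.7, 35.2]
wrist_force: [-0.4, -0.5, -2.8]
opening: 0.0073
q [-32.6   9.7  13.2 112.   30.  101.5] tilt 34.8 downhill az in tray -44.7
lip [ 0.536 -0.315  0.176]
corner [ 0.54  -0.267  0.165]
under [ 0.538 -0.269  0.159]
```

View pics/w8.png

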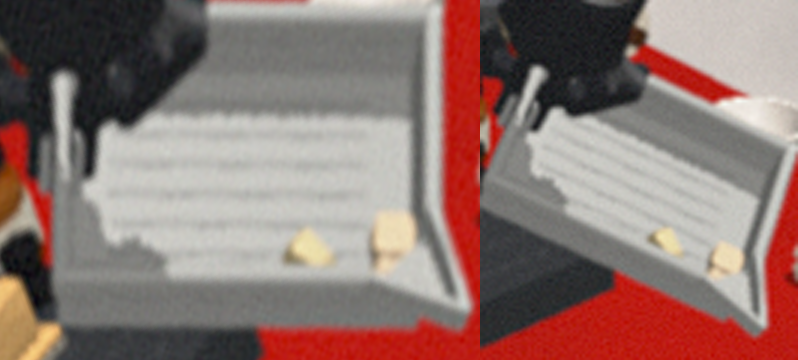

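The floor faces the side camera now. One chip lies near (310,248), i.e. about 50 mm from the corner; the others are near the lip at (392,245) and partly hidden by the low wall. I'll turn the low corner toward the side camera and rock the tilt between the two directions.

```bash
python3 -m pendant '[[0,[0,0,5],[0,0,-8]],[0,[0,0,10],[0,0,-16]],[0,[0,0,15],[0,0,-24]],[0,[0,0,20],[0,0,-30]],[0,[0,0,20],[0,0,-35]],[0,[0,0,20],[0,0,-35]],[0,[0,0,20],[0,0,-35]]]'
python3 -m pendant '[[0,[0,0,0],[6,0.6,0]],[0,[0,0,0],[12,1.2,0]],[0,[0,0,0],[12,1.2,0]],[0,[0,0,0],[6,0.6,0]],[0,[0,0,0],[0,0,0]],[0,[0,0,0],[0.6,-6,0]],[0,[0,0,0],[1.2,-12,0]],[0,[0,0,0],[1.2,-12,0]],[0,[0,0,0],[0.6,-6,0]],[0,[0,0,0],[6,-2,0]],[0,[0,0,0],[12,1.2,0]],[0,[0,0,0],[12,1.2,0]],[0,[0,0,0],[6.2,-5,0]],[0,[0,0,0],[6.2,-5,0]],[0,[0,0,0],[6.2,-5,0]]]'
python3 look.py pics/w9.png
python3 - <<'E'
from h import *
s=camera("side");print(cv2.__version__)
print([(np.round(d["position"],3).tolist(),round(d["confidence"],2)) for d in pinpoint(s,"chip0_c")])
print([(np.round(np.argwhere(d["region"]).mean(0)[::-1]).tolist(),int(d["region"].sum()),round(d["confidence"],2)) for d in regions_of(s,"chip0_c")])
E
```

```text
time: 24.22
ee_pos: [0.4667, -0.1293, 0.2898]
tcp_rot: [-153.7, -23.6, 0.4]
wrist_force: [0.4, 0.4, -2.1]
opening: 0.0075
time: 26.1
ee_pos: [0.4665, -0.129, 0.2907]
tcp_rot: [-146.7, -28.5, -2.6]
wrist_force: [0.8, -0.2, -2.3]
opening: 0.0075
q [-39.   -9.5  -5.8  94.1  42.7 134.8] tilt 42.7 downhill az in tray -44.7
lip [ 0.427 -0.31   0.172]
corner [ 0.458 -0.271  0.169]
under [ 0.456 -0.271  0.162]
4.12.0
[([0.447, -0.228, 0.207], 0.6)]
[([358.0, 244.0], 34, 0.55)]
```

View pics/w9.png

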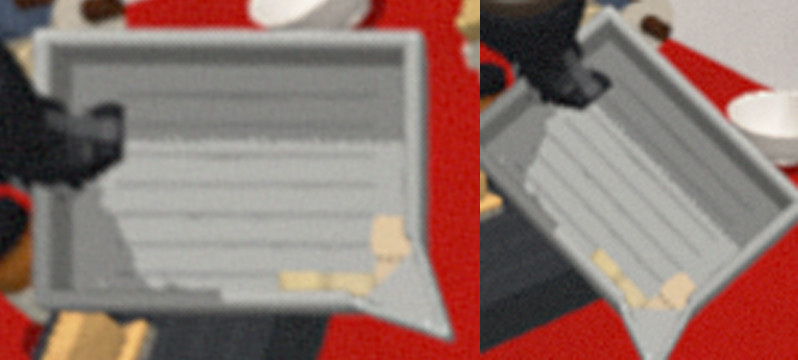

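Shows an L: one chip up the +x side at (390,235), one at the corner (385,265), and two along the −y side at (350,282) and (300,280), so the tail is about 57 mm from the corner. I have about 45 s left, so I'll stir: rock the trailing chip off the −y wall and let it come back. I'll check numerically.

```bash
cat > det.py <<'E'
from h import *
o=get_obs(); Rt=R.from_euler("xyz",o["tcp_rot"],degrees=True).as_matrix()
A=np.c_[Rt[:,1],np.cross(-Rt[:,2],Rt[:,1]),-Rt[:,2]]; g=A.T@[0,0,-1]
print("q",np.round(o["q"],1),"tilt",round(np.degrees(np.arccos(-g[2])),1),"az",round(np.degrees(np.arctan2(g[1],g[0])),1))
org=np.array(o["ee_pos"])-A@[-.0905,0,.0147]
s=camera("side"); T=T_of(s)
X,Y=np.meshgrid(np.arange(-10,92,3),np.arange(62,-66,-5)); 
uv=proj(s,T,org+np.c_[X.ravel(),Y.ravel(),np.full(X.size,13)]/1000@A.T).astype(np.float32)
im=cv2.remap(s["img"],uv[:,0].reshape(X.shape),uv[:,1].reshape(X.shape),cv2.INTER_LINEAR).astype(int)
w=im[...,0]-im[...,2]; red=(im[...,0]-im[...,1]>70)
for y,r,q in zip(Y[:,0],w,red): print(f"{y:4d} "+"".join("r" if b else "#" if a>45 else "+" if a>28 else "." for a,b in zip(r,q)))
E
python3 det.py
python3 -m pendant '[[0,[0,0,0],[-1,9,0]],[0,[0,0,0],[-2,18,0]],[0,[0,0,0],[-3,27,0]],[0,[0,0,0],[-3.6,36,0]],[0,[0,0,0],[-4.5,45,0]],[0,[0,0,0],[-4.5,45,0]],[0,[0,0,0],[-4.5,45,0]]]'; python3 det.py
```

```text
q [-39.   -9.4  -5.8  94.1  42.8 134.8] tilt 42.8 az -44.5
  62 ..................................
  57 ..................................
  52 ..................................
  47 ..................................
  42 ..................................
  37 ..................................
  32 ..................................
  27 ..................................
  22 ..................................
  17 ..................................
  12 ..................................
   7 ..................................
   2 ..................................
  -3 ..................................
  -8 ..................................
 -13 ..................................
 -18 ..................................
 -23 ..........................+####...
 -28 ..........................#####+..
 -33 ..........................######..
 -38 ..........................+####+..
 -43 ...........................##+....
 -48 ..........+#######+######++#+.....
 -53 ..........+###############+.......
 -58 .......................++.........
 -63 ..................................
t
[... 520 characters left out ...]
....................
  17 ..................................
  12 ..................................
   7 ..................................
   2 ..................................
  -3 ..................................
  -8 ..................................
 -13 ..................................
 -18 ..........................###.....
 -23 ..........................###+....
 -28 .........................+####+...
 -33 ..........................###+....
 -38 ...........................+......
 -43 ......................+++.........
 -48 ..................................
 -53 ..................................
 -58 ..................................
 -63 ..................................
```

```bash
python3 -m pendant '[[0,[0,0,-20],[-8,5.5,0]],[0,[0,0,-40],[-15.5,11,0]],[0,[0,0,-40],[-15.5,11,0]],[0,[0,0,-40],[-15.5,11,0]],[0,[0,0,-40],[-8,5.5,0]],[0,[0,0,-20],[0,0,0]],[0,[0,0,0],[1,-9,0]],[0,[0,0,0],[2,-18,0]],[0,[0,0,0],[3,-27,0]],[0,[0,0,0],[3.6,-36,0]],[0,[0,0,0],[4.5,-45,0]],[0,[0,0,0],[4.5,-45,0]],[0,[0,0,0],[4.5,-45,0]],[0,[0,0,0],[4.5,-45,0]]]'; python3 det.py
```

```text
time: 29.02
ee_pos: [0.4672, -0.13, 0.291]
tcp_rot: [-146.6, -28.6, -2.7]
wrist_force: [0.0, -0.1, -2.9]
opening: 0.0077
q [-39.1  -9.4  -5.7  94.1  42.9 134.8] tilt 42.9 az -44.8
  62 ..................................
  57 ..................................
  52 ..................................
  47 ..................................
  42 ..................................
  37 ..................................
  32 ..................................
  27 ..................................
  22 ..................................
  17 .........................######+..
  12 .........................+#####...
   7 ..........................####+...
   2 ..........................#####...
  -3 ..........................#####...
  -8 ..........................#####...
 -13 ..........................+####...
 -18 ............................+##...
 -23 .............................##...
 -28 .............................##+..
 -33 .............................###..
 -38 .............................+#+..
 -43 ...........................###....
 -48 ...........................#+.....
 -53 ..................................
 -58 ..................................
 -63 ..................................
```

```bash
python3 -m pendant '[[0,[0,0,0],[-10,-1,0]],[0,[0,0,0],[-20,-2,0]],[0,[0,0,0],[-30,-3,0]],[0,[0,0,0],[-40,-4,0]],[0,[0,0,0],[-50,-5,0]],[0,[0,0,0],[-58,-6,0]],[0,[0,0,0],[-58,-6,0]],[0,[0,0,0],[-58,-6,0]],[0,[0,0,0],[-58,-6,0]]]'; python3 det.py
```

```text
time: 30.2
ee_pos: [0.4674, -0.1304, 0.2908]
tcp_rot: [148.9, -21.3, 27.1]
wrist_force: [0.7, 0.7, -2.3]
opening: 0.0077
q [ -7.1 -37.8 -25.5  67.7 -14.6 147.3] tilt 37.1 az -142.9
  62 ..................................
  57 ..................................
  52 ..................................
  47 ..................................
  42 ..................................
  37 ..................................
  32 ..................................
  27 ..................................
  22 ..................................
  17 ..................................
  12 ..................................
   7 ..................................
   2 ..................................
  -3 ..................................
  -8 ..................................
 -13 ..................................
 -18 ..................................
 -23 ..................................
 -28 ..................................
 -33 ..................................
 -38 ..................................
 -43 ..................................
 -48 ..................................
 -53 ..................................
 -58 ..................................
 -63 ..................................
```

```bash
python3 -m pendant '[[0,[0,0,0],[10,1,0]],[0,[0,0,0],[20,2,0]],[0,[0,0,0],[30,3,0]],[0,[0,0,0],[40,4,0]],[0,[0,0,0],[50,5,0]],[0,[0,0,0],[58,6,0]],[0,[0,0,0],[58,6,0]],[0,[0,0,0],[58,6,0]],[0,[0,0,0],[58,6,0]]]'; python3 det.py
```

```text
time: 31.38
ee_pos: [0.4673, -0.1302, 0.2919]
tcp_rot: [-146.7, -28.6, -2.7]
wrist_force: [0.0, 0.0, -3.2]
opening: 0.0073
q [-39.1  -9.4  -5.6  94.1  42.8 134.7] tilt 42.8 az -44.9
  62 ..................................
  57 ..................................
  52 ..................................
  47 ..................................
  42 ..................................
  37 ..................................
  32 ..................................
  27 ..................................
  22 ..................................
  17 ..................................
  12 ..................................
   7 ..................................
   2 ..................................
  -3 ..................................
  -8 ..................................
 -13 ..................................
 -18 ..................................
 -23 ..................................
 -28 ..................................
 -33 ..................................
 -38 ..................................
 -43 .......++###+.....................
 -48 #####++######+....................
 -53 #####+########....................
 -58 ..................................
 -63 ..................................
```

```bash
sed -i 's/np.arange(-10,92,3)/np.arange(-88,92,3)/; s/np.arange(62,-66,-5)/np.arange(57,-60,-5)/' det.py; python3 det.py
```

```text
q [-39.1  -9.4  -5.6  94.1  42.8 134.7] tilt 42.8 az -44.9
  57 ............................................................
  52 ............................................................
  47 ............................................................
  42 ............................................................
  37 ............................................................
  32 ............................................................
  27 ............................................................
  22 ............................................................
  17 ............................................................
  12 ............................................................
   7 ............................................................
   2 ............................................................
  -3 ............................................................
  -8 ............................................................
 -13 ............................................................
 -18 ............................................................
 -23 ............................................................
 -28 ............................................................
 -33 ............................................................
 -38 ..............+###+.........................................
 -43 ..............+##++######+..........+####+..................
 -48 ..............####++######+######++#######+.................
 -53 ..............+##+++++###+########+#######+.................
 -58 ............................................................
```

The chips are still sliding back as a row along the −y wall. I'll let them settle, then give a shorter rock so that only the trailing ones fold over.

```bash
python3 -m pendant '[[0,[0,0,0],[5,0.5,0]],[0,[0,0,0],[5,0.5,0]],[0,[0,0,0],[5,0.5,0]],[0,[0,0,0],[0,0,0]],[0,[0,0,0],[0,0,0]]]'; python3 det.py | sed -n '1p;14,$p'
python3 -m pendant '[[0,[0,0,0],[-1,9,0]],[0,[0,0,0],[-2,18,0]],[0,[0,0,0],[-3,27,0]],[0,[0,0,-10],[-3.6,36,0]],[0,[0,0,-20],[-4.5,45,0]],[0,[0,0,-40],[-12,51,0]],[0,[0,0,-40],[-20,56,0]],[0,[0,0,-40],[-12,51,0]],[0,[0,0,-20],[-4.5,45,0]],[0,[0,0,0],[-3.6,36,0]],[0,[0,0,0],[-3,27,0]],[0,[0,0,0],[-2,18,0]],[0,[0,0,0],[-1,9,0]],[0,[0,0,0],[0,0,0]],[0,[0,0,0],[0,0,0]],[0,[0,0,0],[0,0,0]],[0,[0,0,0],[0,0,0]]]'; python3 det.py | sed -n '1p;7,$p'
```

```text
time: 32.1
ee_pos: [0.4673, -0.1292, 0.2935]
tcp_rot: [-146.9, -28.8, -2.5]
wrist_force: [0.3, -0.1, -2.2]
opening: 0.0073
q [-39.   -9.6  -5.6  94.1  42.8 134.7] tilt 42.8 az -45.2
  -3 ............................................................
  -8 ............................................................
 -13 ............................................................
 -18 ............................................................
 -23 ............................................................
 -28 ............................................................
 -33 ............................................................
 -38 ...............................+####........................
 -43 ...............................+###########.........++#+....
 -48 ...............................+##################+###......
 -53 ...............................+####################+.......
 -58 .................................................++.........
time: 34.28
ee_pos: [0.4678, -0.1293, 0.2932]
tcp_rot: [-146.7, -28.7, -2.5]
wrist_force: [0.1, 0.1, -2.7]
opening: 0.0075
q [
[... 609 characters left out ...]
................................+####...
 -13 ....................................................+####...
 -18 ......................................................+##...
 -23 ......................................................+##...
 -28 .......................................................##+..
 -33 .......................................................###..
 -38 .......................................................+#+..
 -43 .....................................................+#+....
 -48 ....................................................##+.....
 -53 ....................................................+.......
 -58 ............................................................
```

```bash
python3 -m pendant '[[0,[0,0,0],[-10,-1,0]],[0,[0,0,0],[-20,-2,0]],[0,[0,0,0],[-30,-3,0]],[0,[0,0,0],[-40,-4,0]],[0,[0,0,0],[-49,-5,0]],[0,[0,0,0],[-55,-5.5,0]],[0,[0,0,0],[-49,-5,0]],[0,[0,0,0],[-40,-4,0]],[0,[0,0,0],[-30,-3,0]],[0,[0,0,0],[-20,-2,0]],[0,[0,0,0],[-10,-1,0]],[0,[0,0,0],[0,0,0]],[0,[0,0,0],[0,0,0]],[0,[0,0,0],[0,0,0]],[0,[0,0,0],[0,0,0]]]'; python3 det.py | sed -n '1p;7,$p'
```

```text
time: 36.2
ee_pos: [0.4679, -0.1285, 0.2943]
tcp_rot: [-146.9, -28.8, -2.3]
wrist_force: [0.2, -0.2, -2.5]
opening: 0.0077
q [-38.8  -9.6  -5.4  94.2  42.7 134.8] tilt 42.7 az -45.2
  32 ............................................................
  27 ............................................................
  22 ............................................................
  17 ............................................................
  12 ............................................................
   7 ............................................................
   2 ............................................................
  -3 ............................................................
  -8 ............................................................
 -13 ............................................................
 -18 ............................................................
 -23 ............................................................
 -28 ............................................................
 -33 ............................................................
 -38 .............................####+..........................
 -43 .............................####+.+#####+...........+#+....
 -48 .............................####++#######.++#+###++##+.....
 -53 .............................####+.+######++########+.......
 -58 .................................................++.........
```

```bash
python3 -m pendant '[[0,[0,0,0],[-1,9,0]],[0,[0,0,0],[-2,18,0]],[0,[0,0,0],[-3,27,0]],[0,[0,0,-10],[-3.6,36,0]],[0,[0,0,-20],[-4.5,45,0]],[0,[0,0,-30],[-10,49,0]],[0,[0,0,-20],[-4.5,45,0]],[0,[0,0,0],[-3.6,36,0]],[0,[0,0,0],[-3,27,0]],[0,[0,0,0],[-2,18,0]],[0,[0,0,0],[-1,9,0]],[0,[0,0,0],[0,0,0]],[0,[0,0,0],[0,0,0]],[0,[0,0,0],[0,0,0]],[0,[0,0,0],[0,0,0]]]'; python3 det.py | sed -n '1p;7,$p'
```

```text
time: 38.12
ee_pos: [0.4685, -0.1283, 0.2949]
tcp_rot: [-147.0, -28.8, -2.3]
wrist_force: [-0.1, -0.5, -2.4]
opening: 0.0071
q [-38.8  -9.5  -5.2  94.2  42.7 134.8] tilt 42.7 az -45.2
  32 ............................................................
  27 ............................................................
  22 ............................................................
  17 ............................................................
  12 ............................................................
   7 ............................................................
   2 ............................................................
  -3 ............................................................
  -8 ............................................................
 -13 ............................................................
 -18 ............................................................
 -23 ............................................................
 -28 ............................................................
 -33 ............................................................
 -38 ...............................+####........................
 -43 ...............................+##########+.........####....
 -48 ...............................#######################+.....
 -53 ...............................+####################+.......
 -58 ............................................................
```

```bash
python3 -m pendant '[[0,[0,0,0],[-1,9,0]],[0,[0,0,0],[-2,18,0]],[0,[0,0,0],[-3,27,0]],[0,[0,0,-10],[-3.6,36,0]],[0,[0,0,-20],[-4.5,45,0]],[0,[0,0,-35],[-11,50,0]],[0,[0,0,-40],[-15,53.5,0]],[0,[0,0,-30],[-9,47,0]],[0,[0,0,-10],[-4,38,0]],[0,[0,0,0],[-3,28,0]],[0,[0,0,0],[-2,18,0]],[0,[0,0,0],[-1,9,0]],[0,[0,0,0],[0,0,0]],[0,[0,0,0],[0,0,0]],[0,[0,0,0],[0,0,0]],[0,[0,0,0],[0,0,0]]]'; python3 det.py | sed -n '1p;7,$p'
```

```text
time: 40.17
ee_pos: [0.4693, -0.1284, 0.295]
tcp_rot: [-147.0, -28.7, -2.2]
wrist_force: [0.2, -0.3, -2.1]
opening: 0.0075
q [-38.7  -9.3  -5.   94.3  42.6 134.9] tilt 42.6 az -45.1
  32 ............................................................
  27 ............................................................
  22 .......................................................++...
  17 ......................................................###+..
  12 ......................................................+##...
   7 ......................................................###...
   2 ......................................................+##...
  -3 .......................................................#+...
  -8 ....................................................+####...
 -13 ...................................................+#####...
 -18 ...................................................+#####...
 -23 ....................................................+####...
 -28 .....................................................+##+...
 -33 ...................................................#######..
 -38 ..................................................+######+..
 -43 ....................................................++++....
 -48 ....................................................##......
 -53 ....................................................+.......
 -58 ............................................................
```

```bash
python3 -m pendant '[[0,[0,0,0],[-10,-1,0]],[0,[0,0,0],[-20,-2,0]],[0,[0,0,0],[-30,-3,0]],[0,[0,0,0],[-40,-4,0]],[0,[0,0,0],[-49,-5,0]],[0,[0,0,0],[-40,-4,0]],[0,[0,0,0],[-30,-3,0]],[0,[0,0,0],[-20,-2,0]],[0,[0,0,0],[-10,-1,0]],[0,[0,0,0],[0,0,0]],[0,[0,0,0],[0,0,0]],[0,[0,0,0],[0,0,0]],[0,[0,0,0],[0,0,0]]]'; python3 det.py | sed -n '1p;7,$p'
```

```text
time: 41.85
ee_pos: [0.4694, -0.1276, 0.2961]
tcp_rot: [-147.2, -28.8, -2.0]
wrist_force: [0.9, -0.1, -3.0]
opening: 0.0075
q [-38.6  -9.5  -5.1  94.2  42.6 134.9] tilt 42.6 az -45.4
  32 ............................................................
  27 ............................................................
  22 ............................................................
  17 ............................................................
  12 ............................................................
   7 ............................................................
   2 ............................................................
  -3 ............................................................
  -8 ............................................................
 -13 ............................................................
 -18 ............................................................
 -23 ............................................................
 -28 ............................................................
 -33 .............................................+++++..........
 -38 ......................................+.....########........
 -43 ....................................+######+########++#+....
 -48 ....................................#######++######+##+.....
 -53 ....................................################+.......
 -58 .................................................++.........
```

```bash
python3 -m pendant '[[0,[0,0,0],[3,-2.5,0]],[0,[0,0,0],[3,-2.5,0]],[0,[0,0,0],[0,0,0]],[0,[0,0,0],[0,0,0]]]'; sed -i 's/np.arange(-88,92,3)/np.arange(-10,92,1.5)/; s/np.arange(57,-60,-5)/np.arange(12,-66,-3)/' det.py; python3 det.py; python3 look.py pics/w10.png
```

```text
time: 42.4
ee_pos: [0.4695, -0.1269, 0.2976]
tcp_rot: [-147.3, -28.9, -1.9]
wrist_force: [-0.8, 0.2, -2.5]
opening: 0.0074
q [-38.5  -9.6  -5.   94.2  42.5 134.9] tilt 42.5 az -45.7
  12 ....................................................................
   9 ....................................................................
   6 ....................................................................
   3 ....................................................................
   0 ....................................................................
  -3 ....................................................................
  -6 ....................................................................
  -9 ....................................................................
 -12 ....................................................................
 -15 ....................................................................
 -18 ....................................................................
 -21 ....................................................................
 -24 .........................
[... 467 characters left out ...]
###+++++++++........
 -45 ....................+#############+++####################++.........
 -48 ...................+##############+++############++####+............
 -51 ...................+#################################+..............
 -54 ...................++###########+++###############++................
 -57 ............................................++##++..................
 -60 ....................................................................
 -63 ....................................................................
q [-38.5  -9.6  -5.   94.2  42.6 134.9] tilt 42.6 downhill az in tray -45.6
lip [ 0.432 -0.309  0.18 ]
corner [ 0.463 -0.27   0.176]
under [ 0.461 -0.271  0.169]
```

View pics/w10.png

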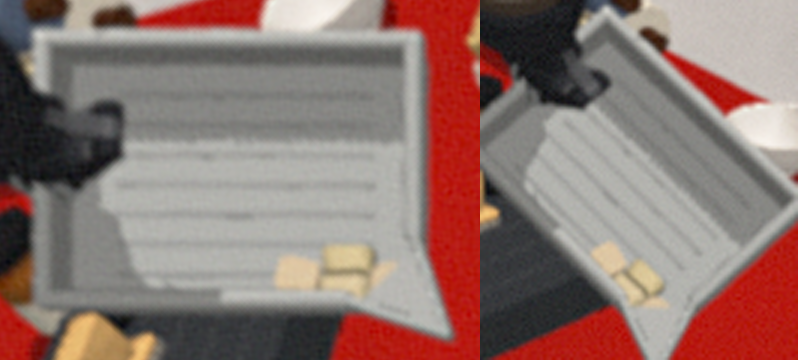

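Shows a diamond now: corner chip at (380,280), two side by side at (347,258) and (345,280), and the tail at (297,272), about 57 mm from the corner. I'll rock within the lip quadrant to tighten it.

```bash
python3 -m pendant '[[0,[0,0,0],[4,10,0]],[0,[0,0,0],[8,20,0]],[0,[0,0,0],[8,25,0]],[0,[0,0,0],[8,25,0]],[0,[0,0,0],[8,25,0]],[0,[0,0,0],[4,16,0]],[0,[0,0,0],[0,7,0]],[0,[0,0,0],[0,0,0]],[0,[0,0,0],[0,0,0]],[0,[0,0,0],[0,0,0]]]'; python3 det.py | sed -n '1p;6,$p'
```

```text
time: 43.75
ee_pos: [0.4689, -0.1271, 0.2971]
tcp_rot: [-147.2, -28.8, -2.0]
wrist_force: [1.3, -0.0, -2.1]
opening: 0.0076
q [-38.5  -9.6  -5.   94.3  42.5 134.9] tilt 42.5 az -45.5
   0 ....................................................................
  -3 ....................................................................
  -6 ....................................................................
  -9 ....................................................................
 -12 ....................................................................
 -15 ....................................................................
 -18 ....................................................................
 -21 ....................................................................
 -24 ....................................................................
 -27 ....................................................................
 -30 ....................................................................
 -33 .....................................+++++++++......................
 -36 ...................................+###############+................
 -39 ...................................+###############+................
 -42 .....................+#########++..+###############+..+++++.........
 -45 ....................+############+++#####################++.........
 -48 ....................+#############+++############++####++...........
 -51 ....................+################################++.............
 -54 ....................+############++###############+++...............
 -57 ............................................++##++..................
 -60 ....................................................................
 -63 ....................................................................
```

```bash
python3 -m pendant '[[0,[0,0,0],[0,0,0]],[0,[0,0,0],[0,0,0]],[0,[0,0,0],[0,0,0]],[0,[0,0,0],[0,0,0]]]'; python3 det.py | sed -n '1p;16,23p'
python3 - <<'E'
from h import *
o=get_obs(); print("qd",np.abs(o["qd"]).max())
for n in("scene","side"):
  p=camera(n)
  for l in("loupe_c","hammer_grip","chisel_c","brush_grip","jar_c","weight_c","block"):
    d=[e for e in pinpoint(p,l) if e["confidence"]>.5][:2]; print(n,l,[np.round(e["position"],3).tolist() for e in d])
E
```

```text
time: 44.3
ee_pos: [0.4694, -0.1272, 0.2968]
tcp_rot: [-147.2, -28.8, -2.0]
wrist_force: [-0.6, -0.3, -2.1]
opening: 0.0076
q [-38.5  -9.5  -5.   94.3  42.6 134.9] tilt 42.6 az -45.4
 -30 ....................................................................
 -33 ....................................++++...+........................
 -36 ...................................+###############+................
 -39 ...................................+###############+................
 -42 ....................+++########++..+###############+...++++.........
 -45 ....................+############++++####################++.........
 -48 ....................##############+++##################++...........
 -51 ....................#################################++.............
qd 0.19512860867660417
scene loupe_c [[0.627, 0.186, 0.066], [0.664, -0.348, 0.008]]
scene hammer_grip [[0.5, 0.362, 0.009]]
scene chisel_c [[0.663, -0.348, 0.005]]
scene brush_grip [[0.338, -0.24, 0.012]]
scene jar_c [[0.693, 0.317, 0.04]]
scene weight_c []
scene block [[0.529, 0.14, 0.045], [0.296, -0.38, -0.004]]
side loupe_c [[0.459, -0.244, 0.199], [0.627, 0.188, 0.063]]
side hammer_grip [[0.503, 0.368, 0.012]]
side chisel_c [[0.664, -0.354, 0.004]]
side brush_grip [[0.34, -0.238, 0.009]]
side jar_c [[0.692, 0.316, 0.044], [0.5, 0.365, 0.014]]
side weight_c [[0.32, 0.235, 0.026]]
side block [[0.301, -0.38, -0.002], [0.532, 0.14, 0.047]]
```

Everything is stable and undisturbed, and the chips are at rest by the lip corner. Handing in.

```bash
python3 -c "
from workcell import *
print(job_done())"
```

```text
the job is handed in; nothing more can be done
None
```

The job is handed in, at about 45 s of the 72 s allowed. I swept the four chips into the tray with the block and set the block down flat on the tablet. I then took the tray by its −x rim and lifted it clear.

**Final hold:** the tray is tilted 42.6° with downhill toward the pouring lip. By calculation its underside below that corner is about 0.17 m above the bench. The arm was essentially still, with joint speeds under 0.2°/s.

**Chips:** it took several rocking passes, because the chips kept lining up along one wall or the other. At the end they lie touching: one in the corner, two side by side next to it, and one behind. I could not pack them tighter: the rearmost is centred about 57 mm from the corner point, so it is a loose bunch rather than a 2×2 pack. In the last two checks, about half a second apart, the chips had not moved.

**Everything else:** the loupe, hammer, chisel, brush and jar read where they started, to within a few mm, in both cameras. So did the pink block. The brass weight was confirmed only by the side camera, because the scene camera missed it.

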